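# Bring the ribbon printer back on line after a spool change

### The arm

A 6-joint arm with a two-finger parallel gripper is mounted at the origin on a cart in front of the work surface, level with it; the furniture and walls round the work are solid. World frame = base frame: x ahead of the robot, y to its left, z up, the work surface at z = 0. Lengths are in m, angles in degrees, forces in N, time in s.
With the tool pointing down it reaches from about 0.25 to 0.85 m from the base axis. Payload 12.5 kg.
Tool frame: the origin (TCP) lies between the finger pads; the fingertips stand 17 mm ahead of it and the grasp point (between the pads) lies 2 mm behind it; z points along the fingers, y is the line along which they close (so a half turn about z gives the same grasp; the last joint's range is limited). The gripper opens to 93 mm and grips with 3 to 60 N. Pads are 15 mm wide; open, the fingers measure 128 mm over their backs; the gripper's body (75 mm by 188 mm) begins 65 mm behind the grasp point.
Start: joints at [66.944, 20.094, 94.641, -0, 65.266, -4.847], TCP at [0.172, 0.522, 0.236] pointing down, gripper open.
Joint ranges: [-157.81, 157.81], [-45, 120.19], [0.68, 151.7], [-89.99, 269.99], [4.06, 180], [-164.3, 164.3]. Speed limits (degrees/s): [127.2, 127.2, 159.86, 180, 180, 180].

### API

Orientations are given as a 3x3 rotation matrix whose columns are the frame's x, y, z axes.
In Python, from bench import get_obs, read_camera, camera_model, close_job, masks_of gives the robot as it stands.
- The arm moves only by the tool drive_tool, never from a script. Its argument "commands" is a list that holds one entry, the list of rows, each a list of 7 numbers: the closure, from 0 (fully open) to 1 (shut), then the shift along the tool's x, y, z in cm, then the turn, a rotation vector about the tool's x, y, z in degrees. A call has 1 to 12 rows; each row shifts and turns the commanded pose from where the row before left it, along the tool's axes as they then stand; what a row does not reach is not made up. A row lasts 1/12 s, in which the tool goes at most 41.7 mm and 7.16 degrees, less where a joint would pass 70% of its speed; a pose out of reach is approached as far as the arm can. A call with a gripper value outside its range is refused whole. The fingers move at their own pace and stop on an object; the grip force is fixed at half the most. Time passes only in rows, so rows that do not move let the fingers close. It gives the time, the measured TCP pose, the force, the opening and the grip force at its end, in the units of the state.
- get_obs(): the state, without advancing time (a new reading comes with each control period).
- read_camera(name): name is "scene" or "side" or "wrist"; returns (picture, depth): 400x640x3 uint8, red, green, blue; 400x640 float32, m along the optical axis (not along the pixel's ray), 0 where there is no reading.
- camera_model(name): a dict with "fovy" (degrees; the focal length in pixels is half the picture's height over the tangent of half this angle, whatever the lens; pixels are square), "cx", "cy" (the principal point, pixels), "k1" (the pictures are not rectified: a ray, as slopes to the right and down, at radius r is drawn at 1 + k1 r^2 times it, then the intrinsics apply), "view" (4x4, takes a point from world to camera coordinates). Camera axes: x right, y down, z forward; pixel columns grow to the right and rows downward; lengths in m; the calibration is good to about 2 mm. A picture is of the moment at which its call begins: read the wrist's pose just before it. camera_model takes no time and is no camera call; for the wrist camera it gives the pose at the moment of the call.
- close_job(): hands the job in; it is judged then, once.
Trained networks look in the newest picture that a camera, given by its name, has taken for a name from the list of things; names that differ only in an ending like _2 or _b are one class to them, and where a whole thing is asked for, a point or a joint stands for the part that bears it (a point fixed in the world has none). Each returns a list of dicts, best first, with "p" (0 to 1); they miss things now and then, are a little off and sometimes report something else, mostly with a low value. They report only what shows in the picture. A call takes as long as a camera call.
- masks_of(target, camera): "pixels" (400x640 bool, what is visible of it) and "location" ([column, row] in pixels, amid what is visible of it).
The state is a dict: "time": time; "qpos": joint angles; "joint_vel": joint speeds; "effort": joint torques, N m; "ee_pos": TCP position; "tool_rot": TCP orientation; "ft_force": force on the tool from outside, world axes, zero at the start; "torque": the same for the moment, N m; "grip_width": opening from 0.0 (shut) to 1.0 (fully open); "grip_force": force on a finger pad.
Only numpy, scipy, OpenCV 4.12 (cv2) and the standard library are available. Lean on these libraries where they do the work, as an engineer would, in place of code of your own. Each camera call takes 0.05 s, during which the arm holds its last target. There are 200 camera calls.

### The job

A new spool has just been loaded into the ribbon printer. Push its cover down until it catches and stays shut by itself, then switch the printer on by pressing in the raised right-hand half of its power rocker, and then press the long feed key all the way down for a moment and let it spring back. Keep to that order, leave the two small round keys alone, and pick up or disturb nothing that stands around.

Things in the scene. Friction and masses are not known exactly. Their poses are not given: they have to be found in the camera images.
- printer: Ribbon printer: a grey desktop machine, 200 mm deep (x) by 200 wide (y), 100 mm high with the cover shut, fixed to the table. Origin: centre of its underside. Own axes: x to its back, y to its left, z up. The control panel runs along its front (-x), leans 0.17 rad to the front, and is 53 mm high at its middle, 66 mm in front of the origin.
- cover (a joint): Cover angle (rad): 0 shut, 0.6 to 0.95 at the start, 1.1 at its stop. A 200 mm wide, 12 mm thick frame round a clear window, hinged at the back, reaching 130 mm forward from the hinge. A spring lifts it (under 2 N at the front edge); over the last 14 mm a sprung roller catch resists with about 5 N, then snaps over and holds it below 0.03. Let go earlier, it springs back to about 0.33.
- cover_edge (a point): On the upper face of the cover, middle of its width, 17 mm behind its front edge: the place to press. It moves with the cover; when shut it lies 100 mm above the table, 23 mm in front of the printer's origin. Axes turn with the cover: z out of its upper face, x towards the hinge.
- cover_hinge (a point): Middle of the cover's hinge line, 90 mm behind the printer's origin and 88 mm above the table; the line runs along the printer's y axis. cover_edge lies 113 mm from it along the cover and 12 mm out of the hinge plane.
- power (a joint): Angle of the power rocker (rad): 0 off (right half up), 0.30 on (right half down). It stays where it is left; 2 to 3 N near its end moves it. A dark grey paddle, 24 mm (printer x) by 45 mm (y), in a black surround at the right end of the panel as the robot sees it; its pivot is at the middle of the 45 mm and runs along the printer's x.
- power_press (a point): On top of the rocker's raised right half, 17.5 mm to the right of its pivot: the place to press, straight down. It sinks 5 mm from off to on. Keep the fingertips to the right of the pivot, for the left half rises.
- feed_key (a joint): Travel of the feed key (m): 0 up, 0.004 fully down; a spring returns it (1.4 N to start, about 4.5 N fully down).
- feed_top (a point): Centre of the top of the feed key, the one oblong white key (20 mm by 40 mm, the long side along the printer's y) near the left end of the panel, 6.5 mm above the panel when up. It moves with the key, square to the leaning panel.
- pause_key (a joint): Travel of the left one of the two small round keys (m): 0 up, 0.004 down. To be left alone.
- cancel_key (a joint): Travel of the right one of the two small round keys (m): 0 up, 0.004 down. To be left alone.
- pause_top (a point): Centre of the top of the left small round white key (12 mm across, 5 mm above the panel), 40 mm to the right of the feed key's centre.
- cancel_top (a point): Centre of the top of the right small round white key (12 mm across), 28 mm to the right of the other one.
- stamp: Bystander: hand stamp standing upright, turned brown wooden handle on a small brass foot, 29x30x73 mm; loose. Origin: centre of its underside on the table.
- foil_rose: Bystander: spare roll of rose transfer foil standing on its end, 44 mm across, 31 mm high; loose. Origin: centre of its underside on the table.
- cap: Bystander: black rubber cap, a disc 31 mm across and 14 mm high; loose. Origin: centre of its underside on the table.
- ribbon_gold: Bystander: spool of gold ribbon lying flat, 54x64x18 mm; loose. Origin: centre of its underside on the table.
- ribbon_ivory: Bystander: spool of ivory ribbon lying flat, 64x73x25 mm; loose. Origin: centre of its underside on the table.
- clip: Bystander: black binder clip standing on its spine, 24x25x34 mm; loose. Origin: centre of its underside on the table.
- dispenser: Bystander: small clear film dispenser with a violet tab, 29x27x51 mm; loose. Origin: centre of its underside on the table.

How it is judged:
By the outcome, as a careful person would: the job done as asked, in the order asked, and still so for the second after the job is handed in, with the robot touching nothing.
It also fails if it takes over 48 s, if anything falls off the work surface, if the arm or the gripper's body presses on something with over 40 N, if the wrist force passes 120 N, or if a joint passes its speed limit or range.

## Working session

There is one attempt and no reset: what is moved stays moved. The work goes in short steps, Python scripts to look and compute and a tool call to move; the robot and the scene stay as the last step left them, time stands still between calls to the robot, and variables do not carry over. Pictures are saved under pics/ and viewed, at most 10 in all, crops included, and the job is handed in when it is done.

Besides the shell and the picture viewer there is one more tool, called after ">>>" as name([rows], argument=value, ...), one row to a line, values as JSON. drive_tool: Moves the arm, as the interface text tells. Its arguments: {"type":"object","properties":{"commands":{"type":"array"}},"required":["commands"]}

```bash
mkdir -p pics
cat > h.py <<'E'
import numpy as np, cv2
from bench import *
def unproj(m,uv,d):
    f=200/np.tan(np.radians(m["fovy"])/2)
    K=np.array([[f,0,m["cx"]],[0,f,m["cy"]],[0,0,1]])
    s=cv2.undistortPoints(np.array(uv,float).reshape(-1,1,2),K,np.array([m["k1"],0,0,0.]))[:,0]
    d=np.array(d,float).reshape(-1,1)
    pc=np.hstack([s*d,d]); V=np.array(m["view"])
    return (pc-V[:3,3])@V[:3,:3]
def maskpts(t,cam,dep,m):
    r=masks_of(t,cam)
    if not r: return None,None,0
    px=r[0]["pixels"]; ok=px&(dep>0); v,u=np.nonzero(ok)
    return unproj(m,np.c_[u,v],dep[v,u]),r[0]["location"],r[0]["p"]
E
python3 - <<'E'
from h import *
o=get_obs();print(o)
for c in ["scene","side"]:
    p,d=read_camera(c);m=camera_model(c)
    cv2.imwrite(f"pics/{c}0.png",p[:,:,::-1]);np.savez(f"{c}0.npz",p=p,d=d)
    print(c,m)
    for t in ["printer","cover","power","feed_key","pause_key","cancel_key","stamp","foil_rose","cap","ribbon_gold","ribbon_ivory","clip","dispenser"]:
        P,l,pp=maskpts(t,c,d,m)
        if P is not None and len(P): print(t,round(pp,2),np.round(l),len(P),np.round(np.median(P,0),4),np.round(P.min(0),3),np.round(P.max(0),3))
E
```

```text
{'time': 0.0, 'qpos': array([ 6.69443608e+01,  2.01252879e+01,  9.46777775e+01,  1.26901016e-03,
        6.52666501e+01, -4.84782393e+00]), 'joint_vel': array([ 0.0338452 , -0.02651414, -0.02645547, -0.04215532,  0.05614652,
        0.04357126]), 'effort': array([ 1.09217061e-03, -4.97317457e+01, -2.85264409e+01,  6.99802511e-02,
        2.55468325e-02, -1.32696537e-04]), 'ee_pos': array([0.17169906, 0.52215749, 0.23508685]), 'tool_rot': array([[-9.49926510e-01,  3.12473008e-01, -4.95025406e-04],
       [ 3.12473376e-01,  9.49925867e-01, -1.11169821e-03],
       [ 1.22861754e-04, -1.21071386e-03, -9.99999260e-01]]), 'ft_force': array([ 0.04092685, -0.11397996, -0.52006776]), 'torque': array([0.00301815, 0.00043362, 0.00210153]), 'grip_force': 0.0, 'grip_width': 1.0006415798074413}
scene {'fovy': 44.86724660736147, 'cx': 326.97122067081, 'cy': 189.7896504619302, 'k1': 0.01127797251917316, 'view': array([[ 0.88846779, -0.45892319, -0.00380765, -0.53723991],
       [-0.280917  , -0.53725248, -0.79526436,  0.16071305],
       [ 0.36291959,  0.7076364 , -0.60625085,  1.26949928],
       [
[... 1520 characters left out ...]
3]
power 0.68 [295. 165.] 2033 [ 0.6374 -0.1491  0.1491] [ 0.579 -0.496 -0.003] [ 0.761 -0.065  0.183]
feed_key 0.61 [330. 206.] 94 [ 0.5352 -0.1153  0.0602] [ 0.525 -0.139  0.055] [ 0.546 -0.098  0.063]
stamp 0.54 [363. 201.] 245 [ 0.465  -0.1565  0.0475] [ 0.45  -0.183  0.001] [ 0.481 -0.148  0.077]
foil_rose 0.81 [356. 224.] 327 [ 0.4655 -0.0806  0.0298] [ 0.445 -0.132  0.   ] [ 0.488 -0.067  0.034]
cap 0.48 [368. 182.] 79 [ 0.4656 -0.2659  0.0133] [ 0.451 -0.284  0.001] [ 0.479 -0.256  0.018]
ribbon_gold 0.83 [314. 247.] 381 [ 0.5588 -0.0166  0.0181] [ 0.532 -0.05  -0.002] [0.585 0.005 0.023]
dispenser 0.63 [301. 330.] 361 [0.5338 0.2114 0.0341] [ 0.517  0.172 -0.001] [0.559 0.225 0.051]
```

Run:
```python
from h import *
a=cv2.imread("pics/scene0.png")[100:300,220:480];b=cv2.imread("pics/side0.png")[90:290,200:460]
o=np.vstack([cv2.resize(x,None,fx=2.9,fy=2.9,interpolation=cv2.INTER_CUBIC)[:580] for x in (a,)])
cv2.imwrite("pics/c1.png",o)
cv2.imwrite("pics/c2.png",cv2.resize(b,None,fx=2.9,fy=2.9,interpolation=cv2.INTER_CUBIC))
# printer pose fit: cover points & feed
m=camera_model("scene")
for c in ["scene","side"]:
    z=np.load(c+"0.npz");m=camera_model(c);v,u=np.nonzero(z["d"]>0)
    P=unproj(m,np.c_[u,v],z["d"][v,u]); np.save(c+"P.npy",P)
    # front wall points / top-view outline
    k=(P[:,2]>0.04)&(P[:,2]<0.2)&(P[:,0]>.49)&(P[:,0]<.75)&(P[:,1]>-.34)&(P[:,1]<0)
    Q=P[k];r=cv2.minAreaRect(Q[:,:2].astype(np.float32)*1000);print(c,len(Q),r)
```

```text
scene 4809 ((628.6309814453125, -140.15792846679688), (253.109619140625, 269.35711669921875), 2.542503833770752)
side 5471 ((631.3008422851562, -139.24072265625), (253.527587890625, 264.00079345703125), 3.7780158519744873)
```

View pics/c1.png

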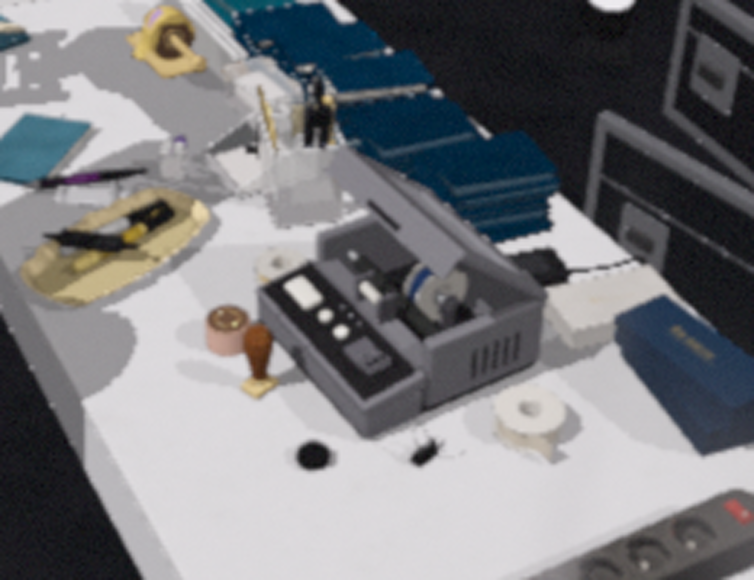

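View pics/c2.png

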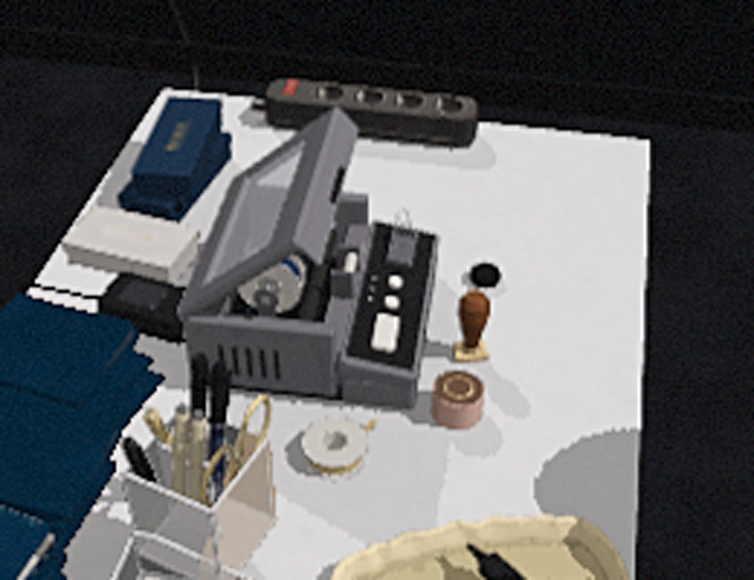

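Scene/side views: the printer stands at about (0.60,-0.17), yaw about 3°, with the cover up about 0.7 rad. The feed key is at scene px (324,200), the rocker at (347,221) with its right end up. The stamp and foil stand in front of the panel. I'll move above it for a wrist view.

>>> drive_tool([
  [[1,-2.6,-2.8,-0.8,0,0,0],[1,-2.6,-2.8,-0.8,0,0,0],[1,-2.6,-2.8,-0.8,0,0,0],[1,-2.6,-2.8,-0.8,0,0,0],[1,-2.6,-2.8,-0.8,0,0,0],[1,-2.6,-2.8,-0.8,0,0,0],[1,-2.6,-2.8,-0.8,0,0,0],[1,-2.6,-2.8,-0.8,0,0,0],[1,-2.6,-2.8,-0.8,0,0,0],[1,-2.6,-2.8,-0.8,0,0,0],[1,-2.6,-2.8,-0.5,0,0,0],[1,-2.6,-2.8,0,0,0,0]],
])

```text
time: 2.4
ee_pos: [0.3639, 0.104, 0.3219]
tool_rot: [[-0.95, 0.312, 0.002], [0.312, 0.95, 0.0], [-0.002, 0.001, -1.0]]
ft_force: [0.8, 1.3, 0.1]
grip_width: 0.192
grip_force: 0.0
```

>>> drive_tool([
  [[1,-2.6,-2.8,0,0,0,0],[1,-2.6,-2.8,0,0,0,0],[1,-2.6,-2.8,0,0,0,0],[1,-2.6,-2.8,0,0,0,0],[1,-2.6,-2.8,0,0,0,0],[1,-2.6,-2.8,0,0,0,0],[1,0,0,0,0,0,-7],[1,0,0,0,0,0,-7],[1,0,0,0,0,0,-7],[1,0,0,0,0,0,0],[1,0,0,0,0,0,0]],
])

```text
time: 3.32
ee_pos: [0.4589, -0.1025, 0.3206]
tool_rot: [[-0.999, -0.045, 0.0], [-0.045, 0.999, 0.0], [-0.0, 0.0, -1.0]]
ft_force: [0.2, 0.8, -0.2]
grip_width: 0.005
grip_force: 0.0
```

Run:
```python
from h import *
c="wrist"
o=get_obs();print(o["time"],o["ee_pos"],o["tool_rot"].round(3),o["qpos"].round(1),o["ft_force"].round(2))
m=camera_model(c);p,d=read_camera(c)
cv2.imwrite("pics/w0.png",p[:,:,::-1]);np.savez("w0.npz",p=p,d=d,view=m["view"])
print(m)
for t in ["cover","power","feed_key","pause_key","cancel_key"]:
    P,l,pp=maskpts(t,c,d,m)
    if P is not None and len(P): print(t,round(pp,2),np.round(l),len(P),np.round(np.median(P,0),4),np.round(P.min(0),3),np.round(P.max(0),3))
```

```text
3.3167 [ 0.45888592 -0.10251491  0.3206443 ] [[-0.999 -0.045  0.   ]
 [-0.045  0.999  0.   ]
 [-0.     0.    -1.   ]] [ -18.3    6.9   99.3    0.    73.8 -110.8] [ 0.17  0.79 -0.2 ]
{'fovy': 70.4116537692027, 'cx': 321.9619276262487, 'cy': 199.82857667581442, 'k1': 0.007147380869827086, 'view': array([[-4.45175542e-02,  9.99008312e-01,  7.61750350e-04,
         1.22269659e-01],
       [ 9.63189447e-01,  4.27190281e-02,  2.65407563e-01,
        -4.90882129e-01],
       [ 2.65111820e-01,  1.25490055e-02, -9.64136010e-01,
         3.52171695e-01],
       [ 0.00000000e+00,  0.00000000e+00,  0.00000000e+00,
         1.00000000e+00]])}
cover 0.64 [198. 318.] 248 [ 0.6424 -0.2515  0.1485] [ 0.433 -0.36  -0.001] [ 0.778 -0.087  0.411]
power 0.62 [230. 222.] 481 [ 0.5388 -0.2316  0.0621] [ 0.527 -0.252  0.056] [ 0.551 -0.209  0.07 ]
feed_key 0.8 [309. 220.] 323 [ 0.5324 -0.1188  0.059 ] [ 0.523 -0.139  0.054] [ 0.543 -0.1    0.062]
pause_key 0.33 [198. 214.] 173 [ 0.5498 -0.3124  0.0077] [ 0.538 -0.328 -0.002] [ 0.568 -0.303  0.034]
```

View pics/w0.png

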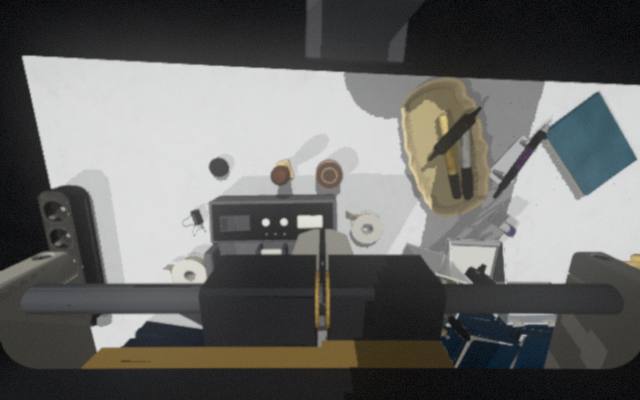

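Wrist view: the panel spans px (211..336, ~197..240). The rocker is at (235,222), the round keys at (266,222) and (284,222), the feed key at (309,221). Network hits for rocker and feed key agree with this; its cover/pause hits are wrong.

Run:
```python
from h import *
z=np.load("w0.npz");m=camera_model("wrist");m["view"]=z["view"]
v,u=np.nonzero(z["d"]>0);W=unproj(m,np.c_[u,v],z["d"][v,u]);
S=np.load("sceneP.npy");D=np.load("sideP.npy")
yaw=np.radians(3.3);ex=np.array([np.cos(yaw),np.sin(yaw)]);ey=np.array([-ex[1],ex[0]])
feed=np.array([.5324,-.1188])
def loc(P): q=P[:,:2]-feed; return np.c_[q@ex,q@ey,P[:,2]]
for n,P in (("w",W),("sc",S),("sd",D)):
    L=loc(P);k=(abs(L[:,0])<.03)&(L[:,2]>.035)&(L[:,2]<.075)&(L[:,1]>-.22)&(L[:,1]<.08)
    a=L[k];print(n,k.sum(),"y ext",np.percentile(a[:,1],[.5,2,98,99.5]).round(4),"x min",np.percentile(a[:,0],[1]).round(4))
    # front top edge x by y
    for y0 in (-.13,-.08,-.02,.02):
        b=L[(abs(L[:,1]-y0)<.012)&(L[:,2]>.03)&(L[:,2]<.07)&(L[:,0]<0)&(L[:,0]>-.05)]
        if len(b): print(y0,b[:,0].min().round(4),end=" ")
    print()
    # cover
    c=L[(L[:,2]>.115)&(L[:,0]>.0)&(L[:,0]<.2)&(L[:,1]>-.18)&(L[:,1]<.06)]
    if len(c)>50:
        t=np.polyfit(c[:,0],c[:,2],1);print("cover n",len(c),"y",c[:,1].min().round(3),c[:,1].max().round(3),"slope ang",np.arctan(-t[0]).round(3),"x min",c[:,0].min().round(4),"zmax",c[:,2].max().round(4))
# rocker height profile in wrist
L=loc(W);d=L[(abs(L[:,0]-.0)<.006)&(L[:,1]<-.07)&(L[:,1]>-.155)&(L[:,2]>.03)]
i=np.argsort(d[:,1]);d=d[i]
for lo in np.arange(-.155,-.07,.004):
    b=d[(d[:,1]>=lo)&(d[:,1]<lo+.004)]
    if len(b):print(round(lo+.002,3),np.median(b[:,2]).round(4))
```

```text
w 4596 y ext [-0.1556 -0.1526  0.0372  0.0404] x min [-0.0296]
-0.13 -0.0316 -0.08 -0.031 -0.02 -0.0313 0.02 -0.0499 
cover n 196 y -0.155 0.021 slope ang 0.753 x min 0.0744 zmax 0.1766
sc 1335 y ext [-0.1595 -0.158   0.034   0.0387] x min [-0.0297]
-0.13 -0.0316 -0.08 -0.0325 -0.02 -0.0309 0.02 -0.0499 
cover n 1072 y -0.161 0.042 slope ang 0.49 x min 0.0457 zmax 0.1836
sd 1288 y ext [-0.155  -0.1469  0.0426  0.0435] x min [-0.0284]
-0.13 -0.0283 -0.08 -0.0288 -0.02 -0.0286 0.02 -0.0497 
cover n 1614 y -0.154 0.045 slope ang 0.554 x min 0.0486 zmax 0.1825
-0.153 0.0519
-0.149 0.0537
-0.145 0.0542
-0.141 0.0541
-0.137 0.0557
-0.133 0.0671
-0.129 0.0662
-0.125 0.065
-0.121 0.0641
-0.117 0.0621
-0.113 0.0614
-0.109 0.0612
-0.105 0.0611
-0.101 0.0612
-0.097 0.0612
-0.093 0.0607
-0.089 0.0553
-0.085 0.054
-0.081 0.0535
-0.077 0.0537
-0.073 0.0535
-0.069 0.0574
```

>>> drive_tool([
  [[1,0,0,0,0,0,-0.7],[1,-3.1,-1.6,1.9,0,0,0],[1,-3.1,-1.6,1.9,0,0,0],[1,-3.1,-1.6,1.9,0,0,0],[1,-3.1,-1.6,1.9,0,0,0],[1,-3.1,-1.5,1.9,0,0,0],[1,0,0,0,0,0,0],[1,0,0,0,0,0,0],[1,0,0,0,0,0,0]],
])

```text
time: 4.37
ee_pos: [0.6181, -0.1717, 0.2259]
tool_rot: [[-0.998, -0.061, -0.0], [-0.061, 0.998, 0.0], [0.0, 0.0, -1.0]]
ft_force: [-0.0, 1.1, 0.6]
grip_width: 0.005
grip_force: 0.0
```

Run:
```python
from h import *
o=get_obs();print(o["time"],o["ee_pos"],o["tool_rot"].round(3),o["qpos"].round(1),o["ft_force"].round(2))
p,d=read_camera("side");cv2.imwrite("pics/s1.png",cv2.resize(p[60:300,180:460,::-1],None,fx=2.4,fy=2.4,interpolation=cv2.INTER_CUBIC))
```

```text
4.3667 [ 0.61814233 -0.17174673  0.22591764] [[-0.998 -0.061 -0.   ]
 [-0.061  0.998  0.   ]
 [ 0.     0.    -1.   ]] [ -19.7   30.2   80.6    0.    69.2 -113.2] [-0.    1.08  0.56]
```

View pics/s1.png

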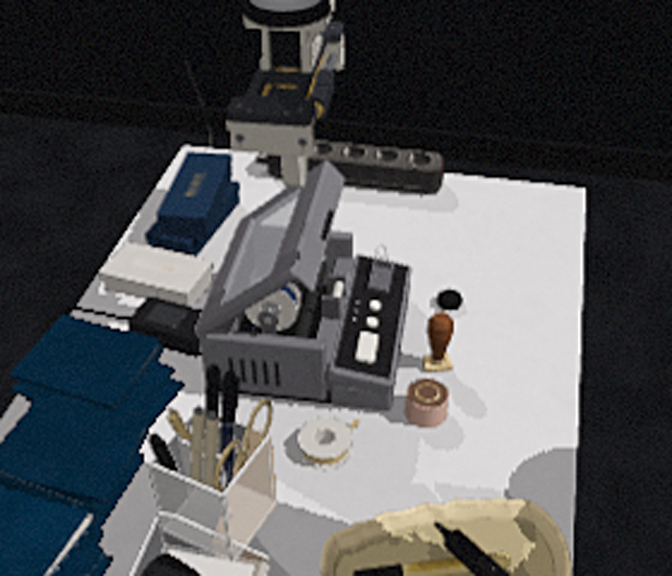

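Side view: the tip (crop px ~290,185) hangs over the cover's front bar, with the cover still up. Now pressing down along the arc.

>>> drive_tool([
  [[1,0,0,1.4,0,0,0],[1,0.2,0,1.4,0,0,0],[1,0.4,0,1.0,0,0,0],[1,0.4,0,0.9,0,0,0],[1,0.5,0,0.7,0,0,0],[1,0.5,0,0.7,0,0,0],[1,0.4,0,0.7,0,0,0],[1,0.4,0,0.8,0,0,0]],
])

```text
time: 5.08
ee_pos: [0.5903, -0.1738, 0.1497]
tool_rot: [[-0.998, -0.061, 0.001], [-0.061, 0.998, -0.0], [-0.001, -0.0, -1.0]]
ft_force: [0.7, -0.3, -0.5]
grip_width: 0.002
grip_force: 0.3
```

>>> drive_tool([
  [[1,0.3,0,0.8,0,0,0],[1,0.2,0,0.8,0,0,0],[1,0.2,0,0.6,0,0,0]],
])

```text
time: 5.33
ee_pos: [0.5837, -0.1742, 0.1273]
tool_rot: [[-0.998, -0.061, 0.001], [-0.061, 0.998, -0.0], [-0.001, -0.0, -1.0]]
ft_force: [2.8, 1.7, 6.9]
grip_width: 0.003
grip_force: 3.5
```

>>> drive_tool([
  [[1,0.1,0,0.5,0,0,0],[1,0.1,0,0.4,0,0,0],[1,0,0,0.2,0,0,0],[1,0,0,0,0,0,0]],
])

```text
time: 5.67
ee_pos: [0.5811, -0.1742, 0.116]
tool_rot: [[-0.998, -0.061, -0.001], [-0.061, 0.998, 0.0], [0.001, 0.0, -1.0]]
ft_force: [-1.2, 0.5, 1.5]
grip_width: 0.002
grip_force: 0.7
```

>>> drive_tool([
  [[1,0,0,0.1,0,0,0],[1,0,0,0.1,0,0,0],[1,0,0,0,0,0,0],[1,0,0,0,0,0,0]],
])

```text
time: 6.0
ee_pos: [0.5814, -0.1742, 0.1147]
tool_rot: [[-0.998, -0.061, -0.0], [-0.061, 0.998, 0.0], [0.0, 0.0, -1.0]]
ft_force: [-1.9, -0.4, 2.0]
grip_width: 0.008
grip_force: 1.2
```

>>> drive_tool([
  [[1,0,0,0.15,0,0,0],[1,0,0,0.1,0,0,0],[1,0,0,0,0,0,0],[1,0,0,0,0,0,0]],
])

```text
time: 6.33
ee_pos: [0.5814, -0.1742, 0.1121]
tool_rot: [[-0.998, -0.061, -0.0], [-0.061, 0.998, -0.0], [0.0, -0.0, -1.0]]
ft_force: [-3.7, -0.2, 5.2]
grip_width: 0.005
grip_force: 2.2
```

>>> drive_tool([
  [[1,0,0,-1,0,0,0],[1,1,0,-3,0,0,0],[1,2.5,0,-3,0,0,0],[1,2.5,0,-3,0,0,0],[1,0,0,0,0,0,0]],
])

```text
time: 6.75
ee_pos: [0.521, -0.1786, 0.2181]
tool_rot: [[-0.998, -0.06, 0.007], [-0.06, 0.998, -0.003], [-0.006, -0.003, -1.0]]
ft_force: [0.5, 0.2, 0.9]
grip_width: 0.007
grip_force: 0.0
```

Run:
```python
from h import *
o=get_obs();print(o["time"],o["ee_pos"],o["ft_force"].round(2))
yaw=np.radians(3.3);ex=np.array([np.cos(yaw),np.sin(yaw)]);ey=np.array([-ex[1],ex[0]]);O=np.array([.6027,-.1728])
for c in ("side","scene"):
    p,d=read_camera(c);m=camera_model(c);v,u=np.nonzero(d>0);P=unproj(m,np.c_[u,v],d[v,u]);q=P[:,:2]-O
    L=np.c_[q@ex,q@ey,P[:,2]]
    if c=="side":cv2.imwrite("pics/s2.png",cv2.resize(p[60:300,180:460,::-1],None,fx=2.4,fy=2.4,interpolation=cv2.INTER_CUBIC))
    for s in (-1,1):
        for x in (-.03,-.02,0,.04,.08):
            b=L[(abs(L[:,0]-x)<.008)&(abs(L[:,1]-s*.085)<.01)&(L[:,2]>.06)&(L[:,2]<.2)]
            print(c,s,x,len(b),np.median(b[:,2]).round(4) if len(b) else None)
```

```text
6.75 [ 0.52098077 -0.17864672  0.21807337] [0.46 0.24 0.88]
side -1 -0.03 27 0.0998
side -1 -0.02 20 0.1007
side -1 0 25 0.0993
side -1 0.04 27 0.0983
side -1 0.08 23 0.0991
side 1 -0.03 54 0.0997
side 1 -0.02 38 0.1004
side 1 0 34 0.1004
side 1 0.04 29 0.1006
side 1 0.08 34 0.1009
scene -1 -0.03 62 0.0975
scene -1 -0.02 39 0.1002
scene -1 0 27 0.1007
scene -1 0.04 31 0.1
scene -1 0.08 28 0.1001
scene 1 -0.03 35 0.0997
scene 1 -0.02 23 0.1002
scene 1 0 27 0.0997
scene 1 0.04 23 0.0997
scene 1 0.08 24 0.0998
```

View pics/s2.png

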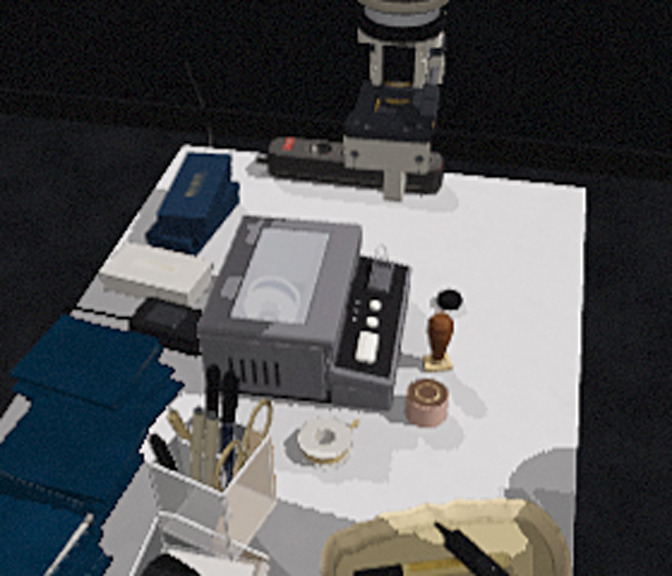

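Side view: the cover is flat and shut (depth 0.100 at all corners) and stays so with the arm off it. Bystanders are unmoved. Next, the rocker.

>>> drive_tool([
  [[1,-0.6,-3.7,0,0,0,0],[1,-0.6,-3.7,0,0,0,0],[1,0,0,3.7,0,0,0],[1,0,0,3.7,0,0,0],[1,0,0,3.5,0,0,0],[1,0,0,0,0,0,0],[1,0,0,0,0,0,0],[1,0,0,0,0,0,0]],
])

```text
time: 7.52
ee_pos: [0.5391, -0.2512, 0.1044]
tool_rot: [[-0.998, -0.061, 0.001], [-0.061, 0.998, -0.001], [-0.001, -0.001, -1.0]]
ft_force: [0.4, -0.8, -0.1]
grip_width: 0.006
grip_force: 0.0
```

Run:
```python
from h import *
o=get_obs();print(o["time"],o["ee_pos"],o["ft_force"].round(2),o["tool_rot"].round(3))
p,d=read_camera("scene");a=cv2.resize(p[150:260,280:420,::-1],None,fx=5,fy=5,interpolation=cv2.INTER_CUBIC)
cv2.imwrite("pics/p1.png",a)
```

```text
7.5167 [ 0.53910587 -0.25123727  0.10442028] [ 0.38 -0.76 -0.08] [[-0.998 -0.061  0.001]
 [-0.061  0.998 -0.001]
 [-0.001 -0.001 -1.   ]]
```

View pics/p1.png

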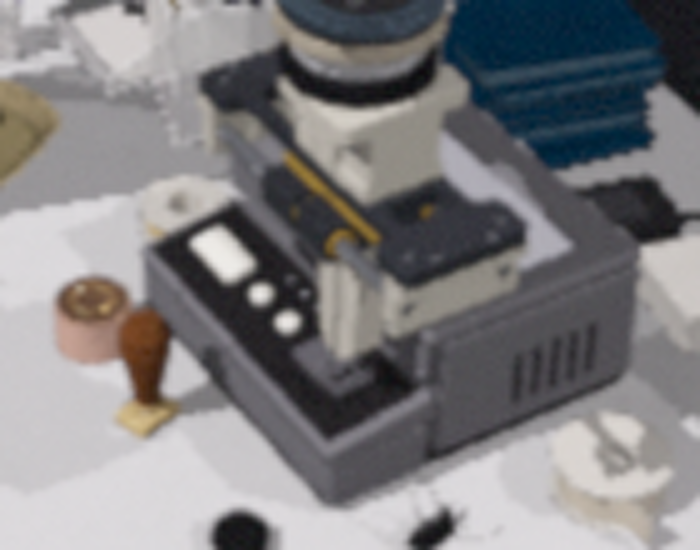

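The tip hangs above the rocker's right half (crop px ~345,360), clear of the round keys (260,293), (288,322). Pressing.

>>> drive_tool([
  [[1,0.2,0,1.0,0,0,0],[1,0,0,1.0,0,0,0],[1,0,0,0.2,0,0,0],[1,0,0,0.2,0,0,0],[1,0,0,0.2,0,0,0],[1,0,0,0,0,0,0]],
])

```text
time: 8.07
ee_pos: [0.5365, -0.2515, 0.0785]
tool_rot: [[-0.998, -0.061, 0.001], [-0.061, 0.998, -0.001], [-0.001, -0.001, -1.0]]
ft_force: [-4.0, -0.0, 13.8]
grip_width: 0.002
grip_force: 7.3
```

>>> drive_tool([
  [[1,0,0,0.2,0,0,0],[1,0,0,0.1,0,0,0],[1,0,0,0,0,0,0],[1,0,0,0,0,0,0]],
])

```text
time: 8.4
ee_pos: [0.5367, -0.2516, 0.0778]
tool_rot: [[-0.998, -0.061, 0.002], [-0.061, 0.998, -0.001], [-0.002, -0.001, -1.0]]
ft_force: [-12.1, 4.8, 39.2]
grip_width: -0.0
grip_force: 20.1
```

>>> drive_tool([
  [[1,0,0,-0.5,0,0,0],[1,0,0,-2.5,0,0,0],[1,0,0,-3.5,0,0,0],[1,0,3.5,-1.5,0,0,0],[1,0,3.5,0,0,0,0],[1,0,3.5,0,0,0,0],[1,0,2.8,0,0,0,0],[1,0,0,0,0,0,0],[1,0,0,0,0,0,0],[1,0,0,0,0,0,0]],
])

```text
time: 9.23
ee_pos: [0.5281, -0.1187, 0.1542]
tool_rot: [[-0.998, -0.061, -0.0], [-0.061, 0.998, -0.0], [0.0, -0.0, -1.0]]
ft_force: [-0.5, 0.2, -0.2]
grip_width: 0.006
grip_force: 0.0
```

Run:
```python
from h import *
o=get_obs();print(o["time"],o["ee_pos"],o["ft_force"].round(2))
yaw=np.radians(3.3);ex=np.array([np.cos(yaw),np.sin(yaw)]);ey=np.array([-ex[1],ex[0]]);feed=np.array([.5324,-.1188])
for c in ("scene","side","wrist"):
    m=camera_model(c);p,d=read_camera(c);v,u=np.nonzero(d>0);P=unproj(m,np.c_[u,v],d[v,u]);q=P[:,:2]-feed
    L=np.c_[q@ex,q@ey,P[:,2]]
    if c=="scene":cv2.imwrite("pics/p2.png",cv2.resize(p[150:260,280:420,::-1],None,fx=5,fy=5,interpolation=cv2.INTER_CUBIC))
    print(c,[(round(y,3),np.median(b[:,2]).round(4)) for y in np.arange(-.137,-.085,.006) for b in [L[(abs(L[:,0])<.008)&(abs(L[:,1]-y)<.003)&(L[:,2]>.04)&(L[:,2]<.08)]] if len(b)])
    P,l,pp=maskpts("feed_key",c,d,m)
    if P is not None: print(pp,l,np.median(P,0).round(4))
```

```text
9.2333 [ 0.52808633 -0.11873952  0.15416481] [-0.45  0.22 -0.18]
scene [(np.float64(-0.137), np.float64(0.058)), (np.float64(-0.131), np.float64(0.0612)), (np.float64(-0.125), np.float64(0.0613)), (np.float64(-0.119), np.float64(0.062)), (np.float64(-0.113), np.float64(0.0633)), (np.float64(-0.107), np.float64(0.0634)), (np.float64(-0.101), np.float64(0.0662)), (np.float64(-0.095), np.float64(0.0678))]
side [(np.float64(-0.119), np.float64(0.06)), (np.float64(-0.113), np.float64(0.0618)), (np.float64(-0.107), np.float64(0.0632)), (np.float64(-0.101), np.float64(0.064)), (np.float64(-0.095), np.float64(0.0577)), (np.float64(-0.089), np.float64(0.0557))]
0.64 [332.2, 206.5] [ 0.5346 -0.1143  0.0599]
wrist [(np.float64(-0.137), np.float64(0.0602)), (np.float64(-0.131), np.float64(0.0612)), (np.float64(-0.125), np.float64(0.0612)), (np.float64(-0.119), np.float64(0.0612)), (np.float64(-0.113), np.float64(0.0615)), (np.float64(-0.107), np.float64(0.0635)), (np.float64(-0.101), np.float64(0.0651)), (np.float64(-0.095), np.float64(0.066)), (np.float64(-0.089), np.float64(0.0553))]
0.66 [322.3, 213.5] [ 0.533  -0.1184  0.0591]
```

View pics/p2.png

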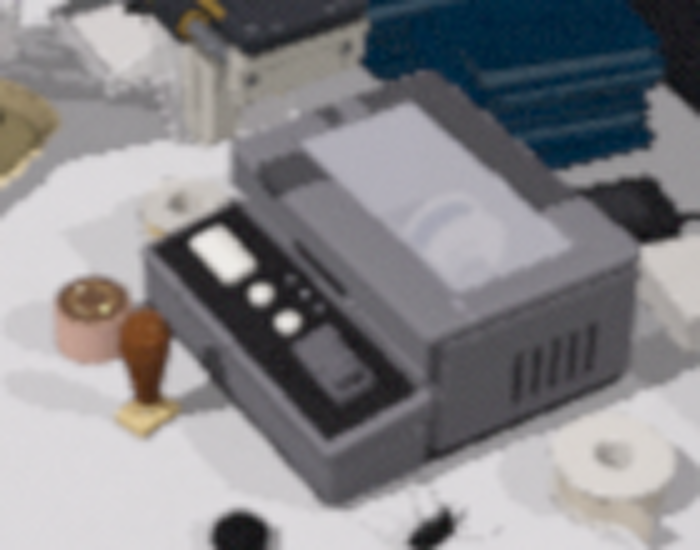

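The rocker is fully over: its right half is flat and its left half is up. The cover is still shut, and the bystanders are untouched. Next, the feed key.

>>> drive_tool([
  [[1,0,0,3,0,0,0],[1,0,0,3,0,0,0],[1,0,0,1.3,0,0,0],[1,0,0,0.2,0,0,0],[1,0,0,0.2,0,0,0],[1,0,0,0.2,0,0,0],[1,0,0,0.1,0,0,0],[1,0,0,0,0,0,0]],
])

```text
time: 10.2
ee_pos: [0.5284, -0.1186, 0.075]
tool_rot: [[-0.998, -0.061, 0.001], [-0.061, 0.998, -0.0], [-0.001, -0.001, -1.0]]
ft_force: [-1.2, 0.1, 3.0]
grip_width: 0.007
grip_force: 1.3
```

>>> drive_tool([
  [[1,0,0,0.1,0,0,0],[1,0,0,0,0,0,0],[1,0,0,0,0,0,0]],
])

```text
time: 10.45
ee_pos: [0.5285, -0.1185, 0.0737]
tool_rot: [[-0.998, -0.061, 0.001], [-0.061, 0.998, -0.0], [-0.001, -0.001, -1.0]]
ft_force: [0.2, -1.0, 3.6]
grip_width: 0.005
grip_force: 1.9
```

>>> drive_tool([
  [[1,0,0,0.15,0,0,0],[1,0,0,0.1,0,0,0],[1,0,0,0,0,0,0],[1,0,0,0,0,0,0]],
])

```text
time: 10.78
ee_pos: [0.5288, -0.1186, 0.0723]
tool_rot: [[-0.998, -0.061, 0.002], [-0.061, 0.998, -0.001], [-0.002, -0.001, -1.0]]
ft_force: [-5.2, 0.7, 21.6]
grip_width: 0.008
grip_force: 11.1
```

>>> drive_tool([
  [[1,0,0,-0.5,0,0,0],[1,0,0,-2,0,0,0],[1,0,0,-3.5,0,0,0],[1,0,0,-3.5,0,0,0],[1,0,0,-3.5,0,0,0],[1,0,0,-3,0,0,0],[1,0,0,0,0,0,0],[1,0,0,0,0,0,0],[1,0,0,0,0,0,0]],
])

```text
time: 11.53
ee_pos: [0.5276, -0.1182, 0.2297]
tool_rot: [[-0.998, -0.061, -0.001], [-0.061, 0.998, 0.0], [0.001, 0.0, -1.0]]
ft_force: [-0.0, 0.0, -1.1]
grip_width: 0.005
grip_force: 0.0
```

Run:
```python
from h import *
o=get_obs();print(o["time"],o["ee_pos"],o["ft_force"].round(2))
for c in ("scene","wrist"):
    m=camera_model(c);p,d=read_camera(c)
    if c=="scene":cv2.imwrite("pics/p3.png",cv2.resize(p[150:260,280:420,::-1],None,fx=5,fy=5,interpolation=cv2.INTER_CUBIC))
    for t in ("feed_key","power"):
        P,l,pp=maskpts(t,c,d,m)
        if P is not None: print(c,t,pp,l,np.median(P,0).round(4))
```

```text
11.5333 [ 0.52757098 -0.11818884  0.22967931] [-0.01  0.01 -1.09]
scene power 0.23 [364.1, 191.0] [ 0.622  -0.1816  0.0986]
wrist power 0.85 [219.5, 192.0] [ 0.5387 -0.2323  0.0624]
```

View pics/p3.png

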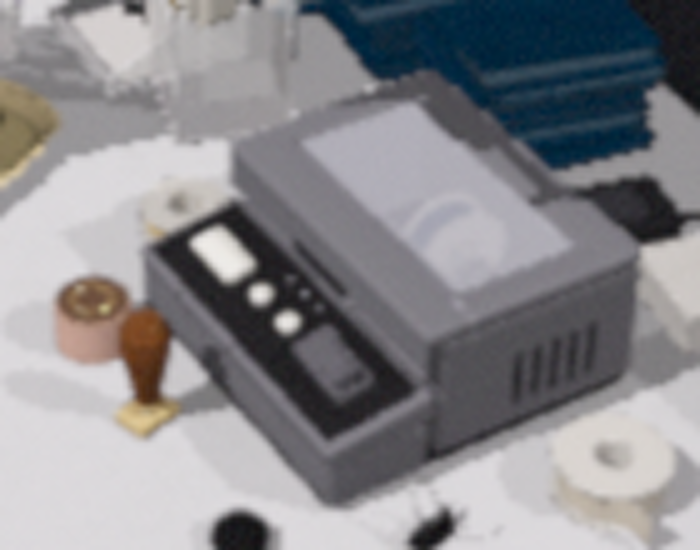

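The scene picture shows the cover shut, the rocker on at (335,365), and the feed key back up at (222,253). Everything around the printer stands where it was.

```bash
python3 -c "
from bench import close_job
print(close_job())"
```

```text
the job is handed in; nothing more can be done
None
```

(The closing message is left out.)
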